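Prop the file box open on the upper step of its stay

ROBOT

A 7-joint arm with a two-finger parallel gripper is mounted at the origin on the work surface; the furniture and walls round the work are solid. World frame = base frame: x ahead of the robot, y to its left, z up, the work surface at z = 0. Lengths are in m, angles in degrees, forces in N, time in s.
With the tool pointing down it reaches from about 0.425 to 0.875 m from the base axis. Payload 4.7 kg.
Tool frame: the origin (TCP) lies between the finger pads; the fingertips stand env.tip_reach ahead of it and the grasp point (between the pads) lies 2 mm behind it (env.tip_reach is the distance from the TCP to the fingertips, in m); z points along the fingers, y is the line along which they close (so a half turn about z gives the same grasp; the last joint's range is limited). The gripper opens to 87 mm and grips with 3 to 60 N. Pads are 19 mm wide; open, the fingers measure 117 mm over their backs; the gripper's body (75 mm by 190 mm) begins 51 mm behind the grasp point.
Start: joints at [-74.593, 18.392, -4.016, 83.108, 1.295, 78.541, -3.26], TCP at [0.164, 0.629, 0.212] pointing down, gripper open.
Joint ranges: [-163.93, 163.93], [-17.29, 119.83], [-79.2, 71.16], [3.27, 140.29], [-89.18, 269.18], [5.43, 117.66], [-154.24, 154.24]. Speed limits (degrees/s): [147.25, 147.25, 180, 180, 180, 180, 180].

INTERFACE

Orientations are given as [roll, pitch, yaw] about the fixed x, y, z axes, in that order (R = Rz(yaw) Ry(pitch) Rx(roll)).
In Python, from cell import env gives the robot as it stands.
- The arm moves only by the tool move_tool, called after "Emit:" as name(argument=value, ...), one argument or row to a line, values as JSON. Schema: {"type":"object","properties":{"deltas":{"type":"array","items":{"type":"array","items":{"type":"number"},"minItems":5,"maxItems":5},"minItems":1,"maxItems":8},"grip_n":{"type":"number"},"only":{"type":"string"},"quiet":{"type":"boolean"},"lines":{"type":"string"}},"required":["deltas"],"additionalProperties":false}. deltas is a list of rows, 1 to 8 of them, each of 5 numbers: dx, dy, dz in m, then a turn about the tool's z in degrees, then the finger opening in m; each row is the pose to reach, as a shift and turn from the pose commanded when the call began, along the tool's axes at that moment; what a row does not reach only later rows make up. A row lasts 1/12 s, in which the tool goes at most 0.0417 m and 7.16 degrees, less where a joint would pass 70% of its speed; a pose out of reach is approached as far as the arm can. The fingers move at their own pace and stop on an object; grip_n is the grip in N (left out, the last holds). Time passes only in rows, so rows that do not move let the fingers close. The tool returns the time, the measured TCP pose, the force, the opening and the grip force at its end. only (a regular expression) keeps the lines of the reply that match it, lines (a string "A,B") keeps lines A to B, and quiet returns only ok. Input that does not fit is refused with a message, and nothing moves.
- env.get_obs(): the state, without advancing time (a new reading comes with each control period).
- env.read_camera(name): name is "scene" or "top" or "wrist"; returns a dict with "color" (384x512x3 uint8, blue, green, red), "fx", "fy", "cx", "cy" (pixels), "dist" ([k1, k2, p1, p2, k3] as OpenCV has them; the pictures are not rectified), "world_from_camera" (4x4, takes a point from camera to world coordinates). Camera axes: x right, y down, z forward; pixel columns grow to the right and rows downward; lengths in m; the calibration is good to about 2 mm. A picture is of the moment at which its call begins. There is no depth.
- env.sign_off(): hands the job in; it is judged then, once.
The state is a dict: "time_s": time; "qpos": joint angles; "joint_velocities": joint speeds; "effort": joint torques, N m; "tool_pos": TCP position; "tool_rot": TCP orientation; "force": force on the tool from outside, world axes, zero at the start; "wrist_torque": the same for the moment, N m; "grip_width": finger opening in m; "grasp_force": force on a finger pad.
Only numpy, scipy, OpenCV 4.12 (cv2) and the standard library are available. Lean on these libraries where they do the work, as an engineer would, in place of code of your own. Each camera call takes 0.05 s, during which the arm holds its last target. There are 200 camera calls.

TASK

Prop the lid of the wooden file box open: swing the lid by its wire pull right back past upright, flip up the steel stay that lies in the box, then bring the lid forward again and lower it gently until the stay's tip bears in the upper step under the lid (the step nearer the hinge, the steeper opening), and let go. Never let the lid fall or press it hard on the stay, and leave the marker and the eraser in the box where they lie.

Things in the scene. Friction and masses are not known exactly. Their poses are not given: they have to be found in the camera images.
- filebox: Fixed (it does not slide) open-topped box of light wood, 200 (its x) x 170 (its y) x 65 mm high, walls and floor 6 mm. Origin: centre of its underside; x along the hinge line, y towards the hinged side, z up. At yaw 0 its x, y are the world's, so the hinge is on the robot's left and the pull on its right. A red marker (128 mm) and an eraser (45 mm) lie on its floor in the half x > 0.
- lid (a joint): Lid angle, rad: 0 closed, 1.57 upright, stop at 1.85 (leaning back, where gravity keeps it). Free hinge: below upright the lid falls shut when let go. Wooden board 200 x 166 x 9 mm, 0.25 to 0.5 kg; the hinge line lies in its underside's plane. Propped on the upper step it reads 0.84 with the stay at 1.15; on the lower step (wrong) 0.73 with the stay at 1.40.
- lid_hinge (a point): Middle of the hinge line: top of the box's +y wall, at (0, 85, 65) mm in the box frame. Axes as the box's. A tall monitor stands on the desk to the left of the box (world x 0.5 to 0.85, y over 0.27 m), a low keyboard between them; an arm that starts to the left must draw back towards its base before it turns to the box.
- lid_handle (a point): Middle of the grip bar of the dark wire pull on the lid's free edge: round, 10 mm thick, 90 mm long, parallel to the hinge, 204 mm from the hinge line and 4.5 mm above the underside's plane. The 29 mm gap between bar and lid edge takes one finger from above, at any lid angle; the bar can turn between the fingers. Axes turn with the lid; closed they are the box's.
- stay_pivot (a point): Pivot axis of the stay, at (-45, -45, 45) mm in the box frame, parallel to the box's x, in a bracket 21 mm wide along x on the box floor, top at z = 52 mm.
- stay (a joint): Stay angle, rad: 0 level, pointing from its pivot to the hinge side (+y of the box); 1.57 upright; stop at 2.6. Stiff pivot (0.035 N m): stays where left. Flat steel bar 10 mm wide along x, 9 mm thick. Left at 0.85 to 1.08, the lowered lid pushes its tip roller along the underside (up to about 5 N) until the upper step stops it at 1.15; left more upright than about 1.2 it misses that step.
- stay_tip (a point): Middle of the smooth roller across the stay's tip, 115 mm from the pivot: 10 mm thick, 26 mm long along x. Axes turn with the stay; y points from the pivot to the tip.
- upper_step (a point): Stop face of the upper step, on the lid's underside 124 mm from the hinge line, at x = -45 mm of the box. Two steel ridges, 44 mm long along x, 7 mm thick, 10 mm high, stand under the lid, the lower step 26 mm further from the hinge. The stay's tip roller must bear on the hinge-side face of the upper one. Axes turn with the lid.
- red_marker: Pen 128 mm long, 10 mm thick, lying in the box. Origin: under its middle; its y lies along it.
- eraser: Eraser 20 x 45 x 11 mm, lying in the box. Origin: centre of its underside.

How it is judged:
By the outcome, as a careful person would: the job done as asked, in the order asked, and still so for the second after the job is handed in, with the robot touching nothing.
It also fails if it takes over 72 s, if anything falls off the work surface, if the arm or the gripper's body presses on something with over 40 N, if the wrist force passes 120 N, or if a joint passes its speed limit or range.

## Working session

There is one attempt and no reset: what is moved stays moved. The work goes in short steps, Python scripts to look and compute and a tool call to move; the robot and the scene stay as the last step left them, time stands still between calls to the robot, and variables do not carry over. Pictures are saved under pics/ and viewed, at most 10 in all, crops included, and the job is handed in when it is done.

```bash
ls; mkdir -p pics; python3 - <<'E'
from cell import env
import cv2, numpy as np
o=env.get_obs(); print(o['time_s'],o['tool_pos'],o['tool_rot'],o['grip_width'],env.tip_reach)
for n in('scene','top'):
    c=env.read_camera(n); cv2.imwrite(f'pics/{n}0.png',c['color']); print(n,c['fx'],c['cx'],c['cy'],c['dist'],np.round(c['world_from_camera'],3).tolist())
E
```

```text
cell.py
pics
0.0 [0.1637669  0.62844518 0.21048656] [-1.79892128e+02  6.28819680e-03  1.65400429e+02] 0.08684178774734229 0.017
scene 396.38703417650396 243.75657164754497 190.79318878920586 [0.04684623 0.         0.         0.         0.        ] [[0.809, -0.327, 0.488, 0.188], [-0.588, -0.44, 0.679, -0.66], [-0.007, -0.836, -0.549, 0.525], [0.0, 0.0, 0.0, 1.0]]
top 443.45926501538264 258.7228789221971 190.14904792544957 [-0.13745894  0.          0.          0.          0.        ] [[-0.025, -0.987, 0.156, 0.444], [-1.0, 0.025, -0.002, -0.082], [-0.002, -0.156, -0.988, 0.924], [0.0, 0.0, 0.0, 1.0]]
```
View pics/scene0.png

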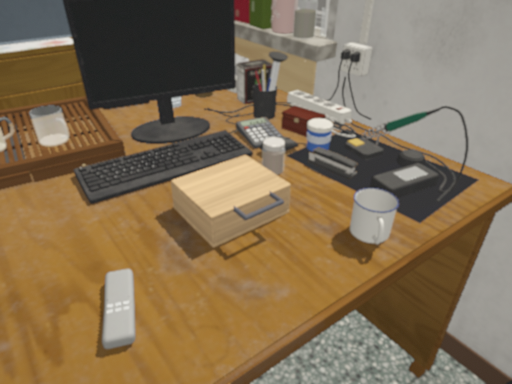

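View pics/top0.png

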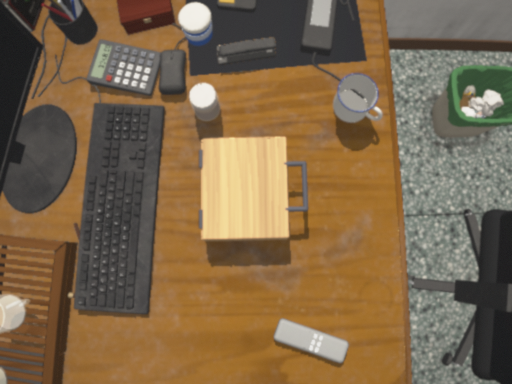

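The top view shows the closed box with the lid at about (201–290, 137–241) and the dark pull bar near column 304, rows 162–211. A white cylinder stands at the far side at (205,102), the mug is at (355,97), and the hinge is on the robot's left.

```bash
cat > h.py <<'E'
from cell import env
import cv2, numpy as np
from scipy.spatial.transform import Rotation as R
def ray(c,uv):
    K=np.array([[c['fx'],0,c['cx']],[0,c['fy'],c['cy']],[0,0,1]])
    p=cv2.undistortPoints(np.array(uv,float).reshape(-1,1,2),K,np.array(c['dist'])).reshape(-1,2)
    T=np.array(c['world_from_camera']); d=np.c_[p,np.ones(len(p))]@T[:3,:3].T
    return T[:3,3],d
def onz(c,uv,z):
    o,d=ray(c,uv); return o+d*((z-o[2])/d[:,2])[:,None]
def pix(c,P):
    K=np.array([[c['fx'],0,c['cx']],[0,c['fy'],c['cy']],[0,0,1]])
    T=np.linalg.inv(np.array(c['world_from_camera']))
    return cv2.projectPoints(np.array(P,float).reshape(-1,3),cv2.Rodrigues(T[:3,:3])[0],T[:3,3],K,np.array(c['dist']))[0].reshape(-1,2)
E
python3 - <<'E'
from h import *
c=env.read_camera('top'); im=c['color']; hsv=cv2.cvtColor(im,cv2.COLOR_BGR2HSV)
m=((im[...,2]>190)&(im[...,1]>140)).astype(np.uint8); m[:125]=0;m[260:]=0;m[:,:190]=0;m[:,300:]=0
m=cv2.morphologyEx(m,cv2.MORPH_OPEN,np.ones((5,5)))
ct=max(cv2.findContours(m,0,2)[0],key=cv2.contourArea); r=cv2.minAreaRect(ct); b=cv2.boxPoints(r); print(r); 
P=onz(c,b,0.074); print(b,P.round(4), np.linalg.norm(np.diff(P,axis=0),axis=1))
print('lid centre',P.mean(0))
h=(hsv[...,1]<110)&(hsv[...,2]<140); h[:158]=0;h[216:]=0;h[:,:299]=0;h[:,312:]=0
v,u=np.nonzero(h); print(len(u),u.min(),u.max(),v.min(),v.max())
r=cv2.minAreaRect(np.c_[u,v].astype(np.float32)); print(r); print(onz(c,[r[0]],0.0695), onz(c,cv2.boxPoints(r),.0695).round(4))
E
```

```text
((243.67198181152344, 187.27114868164062), (101.29426574707031, 87.3165512084961), 88.87670135498047)
[[199.0292  137.48962]
 [286.32898 135.77786]
 [288.31476 237.05267]
 [201.01498 238.76443]] [[ 0.687   0.0321  0.074 ]
 [ 0.686  -0.1413  0.074 ]
 [ 0.486  -0.1382  0.074 ]
 [ 0.4867  0.029   0.074 ]] [0.17340444 0.20001091 0.16714135]
lid centre [ 0.58641843 -0.05458573  0.074     ]
301 299 307 161 211
((303.0, 186.0), (50.0, 8.0), 90.0)
[[ 0.58494867 -0.17061925  0.0695    ]] [[ 0.6352 -0.1648  0.0695]
 [ 0.6348 -0.1806  0.0695]
 [ 0.5356 -0.1764  0.0695]
 [ 0.536  -0.1609  0.0695]]
```

Emit:
move_tool(
  deltas=[
    [0,0,0,-7,0.05],
    [0,0,0,-14,0.05],
    [0,0,0,-14.6,0.05],
    [0,0,0,-14.6,0.05],
  ],
)

```text
time_s: 0.48
tool_pos: [0.1638, 0.6289, 0.2112]
tool_rot: [-180.0, -0.0, 179.8]
force: [0.8, -1.0, -0.4]
grip_width: 0.068
grasp_force: 0.0
```

```bash
python3 -c "
from h import *
o=env.get_obs();print(o['tool_pos'],o['tool_rot'],o['qpos'],o['force'])"
```

```text
[0.16383969 0.62885595 0.2112399 ] [-1.79973003e+02 -1.09845635e-02  1.79848940e+02] [-73.10253783  18.4860735   -5.91514199  83.06543711   1.90473325
  78.57505068  10.75611389] [ 0.78727465 -0.99121633 -0.35565017]
```

Emit:
move_tool(
  deltas=[
    [0.01,-0.04,0,0,0.05],
    [0.02,-0.08,0,0,0.05],
    [0.03,-0.12,0,0,0.04],
    [0.03,-0.16,0,0,0.03],
    [0.02,-0.19,0,0,0.024],
    [-0.01,-0.21,0,0,0.024],
    [-0.04,-0.23,0,0,0.024],
    [-0.07,-0.25,0,0,0.024],
  ],
)

```text
time_s: 1.15
tool_pos: [0.2346, 0.3779, 0.212]
tool_rot: [179.9, 0.0, 179.9]
force: [-0.2, 0.3, -0.3]
grip_width: 0.0253
grasp_force: 0.0
```

Emit:
move_tool(
  deltas=[
    [-0.03,-0.025,0,0,0.024],
    [-0.06,-0.05,0,0,0.024],
    [-0.09,-0.08,0,0,0.024],
    [-0.12,-0.11,0,0,0.024],
    [-0.14,-0.145,0,0,0.024],
    [-0.16,-0.18,0,0,0.024],
    [-0.18,-0.215,0,0,0.024],
    [-0.18,-0.215,0,0,0.024],
  ],
)

```text
time_s: 1.82
tool_pos: [0.4177, 0.156, 0.212]
tool_rot: [-179.9, 0.1, 179.1]
force: [-1.3, -1.0, 0.3]
grip_width: 0.0238
grasp_force: 0.0
```

```bash
python3 -c "
from h import *
o=env.get_obs();print(o['tool_pos'],o['tool_rot'],o['qpos'],o['force'])"
```

```text
[0.41771674 0.1559571  0.21202979] [-1.79904334e+02  1.31313509e-01  1.79123504e+02] [-49.06098219  -8.22786315  22.95040572 111.15147269   3.44090242
  76.38347995  61.993913  ] [-1.28241877 -0.98789137  0.27467846]
```

Emit:
move_tool(
  deltas=[
    [-0.02,-0.035,0,0,0.024],
    [-0.04,-0.07,0,0,0.024],
    [-0.06,-0.105,0,0,0.024],
    [-0.08,-0.14,0,0,0.024],
    [-0.1,-0.175,0,0,0.024],
    [-0.12,-0.21,0,0,0.024],
    [-0.14,-0.245,0,0,0.024],
    [-0.16,-0.28,0,0,0.024],
  ],
)

```text
time_s: 2.48
tool_pos: [0.5748, -0.1171, 0.2118]
tool_rot: [180.0, 0.1, 179.9]
force: [1.1, 0.3, 0.2]
grip_width: 0.0238
grasp_force: 0.0
```

Emit:
move_tool(
  deltas=[
    [-0.007,-0.03,0.02,0,0.024],
    [-0.007,-0.046,0.04,0,0.024],
    [-0.007,-0.046,0.04,0,0.024],
    [-0.007,-0.046,0.04,0,0.024],
  ],
)

```text
time_s: 2.82
tool_pos: [0.5798, -0.1625, 0.1703]
tool_rot: [180.0, -0.2, 179.7]
force: [1.0, 0.7, -0.0]
grip_width: 0.024
grasp_force: 0.0
```

```bash
python3 -c "
from h import *
o=env.get_obs();print(o['tool_pos'],o['tool_rot'],o['qpos'],o['force'])
c=env.read_camera('wrist');cv2.imwrite('pics/w1.png',c['color']);print(pix(c,[[.541,-.1706,.0695],[.631,-.1706,.0695],[.586,-.1376,.074]]))
c=env.read_camera('scene');cv2.imwrite('pics/s1.png',c['color'])"
```

```text
[ 0.57981583 -0.16253284  0.17031986] [ 1.79992582e+02 -1.62439762e-01  1.79732004e+02] [-23.88720222  17.300787    44.8353407   94.74404654 -12.59303837
  73.34655663 113.05096591] [ 0.96167497  0.74024618 -0.01325939]
[[243.85682058 149.02347379]
 [245.04482379 231.31315814]
 [276.3785814  193.1446075 ]]
```

View pics/w1.png

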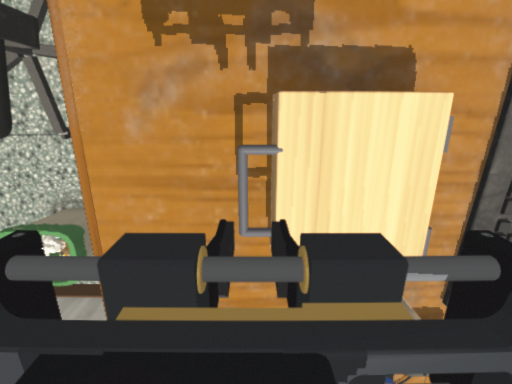

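The wrist view shows the bar at column 243, rows 148–235, which agrees with my prediction to about 1 mm. I'll descend with the bar between the fingers.

Emit:
move_tool(
  deltas=[
    [-0.006,-0.0092,0.03,0,0.024],
    [-0.006,-0.0092,0.06,0,0.024],
    [-0.006,-0.0092,0.08,0,0.024],
    [-0.006,-0.0092,0.095,0,0.024],
    [-0.006,-0.0092,0.104,0,0.024],
    [-0.006,-0.0092,0.104,0,0.024],
  ],
)

```text
time_s: 3.42
tool_pos: [0.5866, -0.1689, 0.0666]
tool_rot: [179.9, -0.1, -179.9]
force: [-0.3, 0.4, 1.0]
grip_width: 0.0239
grasp_force: 0.0
```

Emit:
move_tool(
  deltas=[
    [0,0,0,0,0.0],
    [0,0,0,0,0.0],
    [0,0,0,0,0.0],
    [0,0,0,0,0.0],
    [0,0,0,0,0],
  ],
  grip_n=8,
)

```text
time_s: 3.83
tool_pos: [0.5874, -0.1712, 0.0684]
tool_rot: [180.0, 0.1, -180.0]
force: [0.4, 0.6, -0.0]
grip_width: 0.0023
grasp_force: 0.0
```

```bash
python3 -c "
from h import *
o=env.get_obs();print(o['tool_pos'],o['grip_width'],o['grasp_force'])
c=env.read_camera('scene');print(pix(c,[[.586,-.1712,.0695],[.586,.032,.065]]));cv2.imwrite('pics/s2.png',cv2.resize(c['color'][130:280,150:330],None,fx=4,fy=4))
c=env.read_camera('wrist');cv2.imwrite('pics/w2.png',c['color'])"
```

```text
[ 0.58743787 -0.17122884  0.06839205] 0.0022802179422976594 0.0
[[263.138833   209.03462555]
 [208.49096353 169.15563888]]
```

View pics/s2.png

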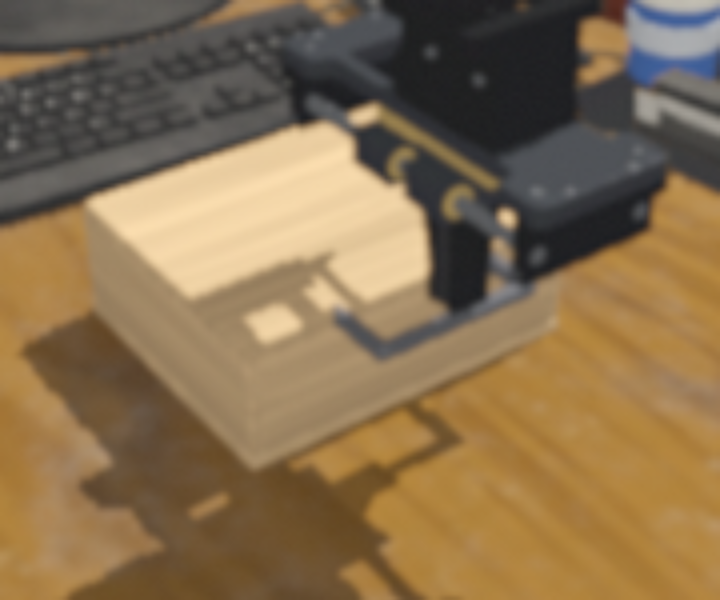

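View pics/w2.png

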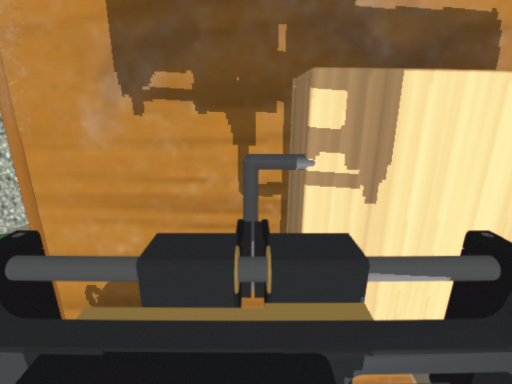

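```bash
python3 -c "
from h import *
c=env.read_camera('scene');print(((pix(c,[[.586,-.1712,.0695],[.541,-.1712,.0695],[.631,-.1712,.0695],[.587,-.1712,.051],[.587,-.1712,.0664],[.486,-.138,0],[.486,-.138,.074]])-[150,130])*4).round())
c=env.read_camera('wrist');print(pix(c,[[.587,-.1712,.051],[.541,-.1712,.0695],[.631,-.1712,.0695],[.486,-.138,.074],[.686,-.138,.074]]))
"
```

```text
[[453. 316.]
 [378. 349.]
 [523. 285.]
 [453. 346.]
 [454. 321.]
 [250. 469.]
 [242. 349.]]
[[252.01759048 217.28308685]
 [251.88245037 161.36479927]
 [252.05545791 282.82100218]
 [310.61393179  66.78473573]
 [294.81955391 346.54666025]]
```

The wrist view shows the closed fingers directly over the bar (column 250). In the scene view their tips end at the bar, not below it. So the fingers closed above the bar, and I'll open, go lower and check.

Emit:
move_tool(
  deltas=[
    [0,0,0,0,0.024],
    [0,0,0,0,0.024],
    [0,0,0,0,0.024],
    [0,0,0,0,0.024],
    [0,0,0,0,0.024],
    [0,0,0.005,0,0.024],
    [0,0,0.01,0,0.024],
    [0,0,0.015,0,0.024],
  ],
  grip_n=8,
)

```text
time_s: 4.7
tool_pos: [0.5868, -0.171, 0.0519]
tool_rot: [180.0, -0.0, -180.0]
force: [-0.6, 0.3, -0.4]
grip_width: 0.0238
grasp_force: 0.0
```

```bash
python3 -c "
from h import *
o=env.get_obs();print(o['tool_pos'],o['grip_width'],o['grasp_force'],o['force'])
c=env.read_camera('scene');cv2.imwrite('pics/s3.png',cv2.resize(c['color'][160:250,200:320],None,fx=6,fy=6))"
```

```text
[ 0.58677513 -0.17101934  0.05190264] 0.023763778499140843 0.0 [-0.5969334   0.29117304 -0.38342427]
```

View pics/s3.png

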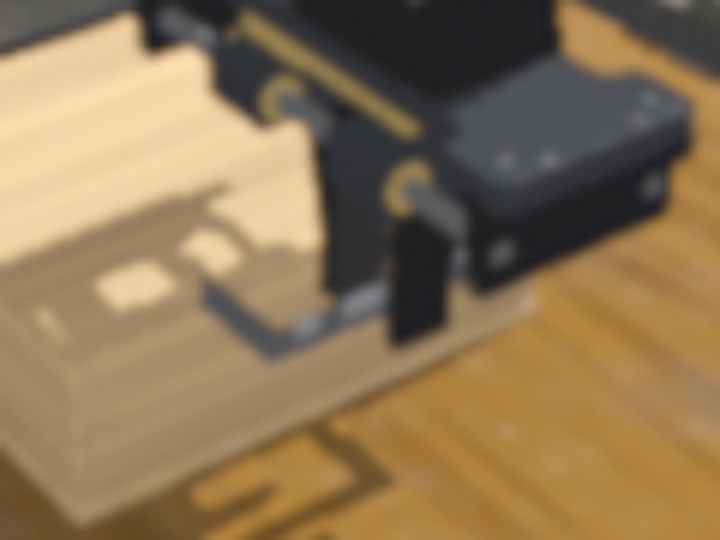

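```bash
python3 -c "
from h import *
c=env.read_camera('scene');o,d=ray(c,[[269,217]])
for y in(-.183,-.19,-.198): print(y,o+d[0]*(y-o[1])/d[0,1])
print(env.tip_reach)
"
```

```text
-0.183 [ 0.59169154 -0.183       0.05461802]
-0.19 [ 0.58576721 -0.19        0.06152779]
-0.198 [ 0.57899654 -0.198       0.06942467]
0.017
```

Emit:
move_tool(
  deltas=[
    [0,0,0.005,0,0.024],
    [0,0,0.009,0,0.024],
    [0,0,0.009,0,0.0],
    [0,0,0.009,0,0.0],
    [0,0,0.009,0,0.0],
    [0,0,0.009,0,0],
    [0,0,0.009,0,0],
    [0,0,0.009,0,0],
  ],
  grip_n=8,
)

```text
time_s: 5.47
tool_pos: [0.5869, -0.1727, 0.0438]
tool_rot: [-179.9, 0.0, 179.9]
force: [-0.0, -4.8, -0.5]
grip_width: 0.0094
grasp_force: 8.0
```

Gripped at 9.4 mm. Next I'll swing the lid along its arc to 0.8 rad.

Emit:
move_tool(
  deltas=[
    [0,0.0015,-0.020,0,0],
    [0,0.005,-0.040,0,0],
    [0,0.0104,-0.060,0,0],
    [0,0.018,-0.079,0,0],
    [0,0.027,-0.097,0,0],
    [0,0.038,-0.1145,0,0],
    [0,0.051,-0.130,0,0],
    [0,0.065,-0.145,0,0],
  ],
  grip_n=10,
)

```text
time_s: 6.13
tool_pos: [0.5868, -0.1091, 0.1908]
tool_rot: [-179.8, 0.1, 179.8]
force: [-0.2, -5.1, 2.7]
grip_width: 0.0093
grasp_force: 10.0
```

Emit:
move_tool(
  deltas=[
    [0,0,0,0,0],
  ],
)

```text
time_s: 6.22
tool_pos: [0.5873, -0.1066, 0.1929]
tool_rot: [-179.9, 0.1, -179.9]
force: [-2.3, -6.7, 6.1]
grip_width: 0.0094
grasp_force: 10.0
```

Emit:
move_tool(
  deltas=[
    [0,0.0135,-0.015,0,0],
    [0,0.0305,-0.0267,0,0],
    [0,0.0484,-0.0364,0,0],
    [0,0.0672,-0.0443,0,0],
    [0,0.0672,-0.0443,0,0],
  ],
)

```text
time_s: 6.63
tool_pos: [0.5877, -0.0343, 0.2358]
tool_rot: [179.8, 0.1, -179.7]
force: [-1.8, -1.5, 5.8]
grip_width: 0.0097
grasp_force: 10.0
```

Emit:
move_tool(
  deltas=[
    [0,0.0194,-0.008,0,0],
    [0,0.0394,-0.012,0,0],
    [0,0.0598,-0.0142,0,0],
    [0,0.0802,-0.0141,0,0],
    [0,0.1005,-0.012,0,0],
    [0,0.115,-0.009,0,0],
    [0,0.122,-0.0073,0,0],
    [0,0.122,-0.0073,0,0],
  ],
)

```text
time_s: 7.3
tool_pos: [0.5874, 0.0861, 0.2403]
tool_rot: [179.9, 0.1, -179.8]
force: [1.6, 2.4, 4.3]
grip_width: 0.0092
grasp_force: 10.0
```

```bash
python3 -c "
from h import *
o=env.get_obs();print(o['tool_pos'],o['force'],o['wrist_torque'])
c=env.read_camera('scene');cv2.imwrite('pics/s4.png',c['color'])"
```

```text
[0.58739134 0.08611827 0.24032694] [1.59637549 2.3536135  4.3256564 ] [ 0.33032592 -0.45800854 -0.02272118]
```

View pics/s4.png

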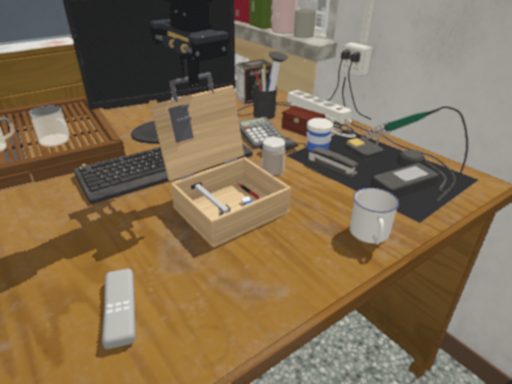

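The lid leans back. The stay lies in the near half at about (210,197), with the marker at (247,188) and the eraser at (245,202). I'll ease the lid onto its stop and release it.

Emit:
move_tool(
  deltas=[
    [0,0.003,0.001,0,0],
    [0,0.006,0.0025,0,0],
    [0,0.006,0.0025,0,0],
  ],
)

```text
time_s: 7.6
tool_pos: [0.5874, 0.0891, 0.2393]
tool_rot: [179.9, 0.1, 180.0]
force: [0.8, 2.7, 7.0]
grip_width: 0.0095
grasp_force: 10.0
```

Emit:
move_tool(
  deltas=[
    [0,0,0,0,0.03],
    [0,0,0,0,0.03],
    [0,0,0,0,0.03],
    [0,0,0,0,0.03],
    [0,0,0,0,0.03],
  ],
)

```text
time_s: 8.02
tool_pos: [0.5864, 0.0881, 0.2371]
tool_rot: [-180.0, -0.1, 179.9]
force: [-0.2, -0.1, 0.1]
grip_width: 0.0283
grasp_force: 0.0
```

Emit:
move_tool(
  deltas=[
    [0,0,-0.03,0,0.03],
    [0,0,-0.06,0,0.03],
    [0,-0.04,-0.07,0,0.03],
    [0,-0.08,-0.07,0,0.03],
    [0,-0.11,-0.07,0,0.03],
    [0,-0.14,-0.07,0,0.03],
    [0,-0.17,-0.07,0,0.03],
    [0,-0.17,-0.07,0,0.03],
  ],
)

```text
time_s: 8.68
tool_pos: [0.5852, -0.0901, 0.3081]
tool_rot: [-179.8, -0.0, 179.4]
force: [-0.9, -0.1, 0.1]
grip_width: 0.0297
grasp_force: 0.0
```

```bash
python3 -c "
from h import *
c=env.read_camera('top');cv2.imwrite('pics/t5.png',cv2.resize(c['color'][110:270,140:340],None,fx=4,fy=3.75))
c=env.read_camera('scene');cv2.imwrite('pics/s5.png',cv2.resize(c['color'][60:250,130:330],None,fx=3,fy=3))"
```

```text
(no output)
```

View pics/s5.png

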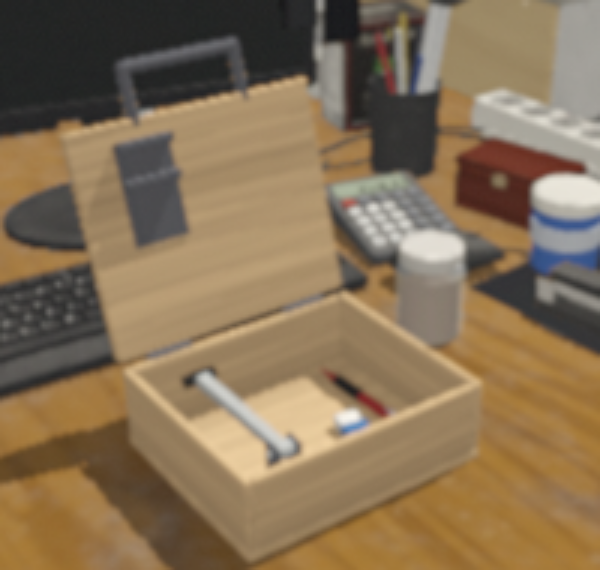

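```bash
python3 -c "
from h import *
c=env.read_camera('wrist');o=env.get_obs();print(np.array(c['world_from_camera'])[:3,3]-o['tool_pos'])
T=np.array(c['world_from_camera']);print(T[:3,2])"
```

```text
[-0.07999601 -0.00139861  0.17432609]
[ 0.28961163 -0.00192113 -0.95714232]
```

Emit:
move_tool(
  deltas=[
    [0,0,0,7,0.03],
    [0,0,0,14,0.03],
    [0,0,0,21,0.03],
    [0,0,0,28,0.03],
    [0,0,0,35,0.03],
    [0,0,0,42,0.03],
    [0,0,0,49,0.03],
    [0,0,0,56,0.03],
  ],
)

```text
time_s: 9.5
tool_pos: [0.587, -0.0785, 0.3073]
tool_rot: [-180.0, -0.1, 123.9]
force: [0.3, 0.1, -0.4]
grip_width: 0.03
grasp_force: 0.0
```

Emit:
move_tool(
  deltas=[
    [0,0,0,7,0.03],
    [0,0,0,14,0.03],
    [0,0,0,21,0.03],
    [0,0,0,28,0.03],
    [0,0,0,34,0.03],
    [0,0,0,34,0.03],
    [0,0,0,34,0.03],
  ],
)

```text
time_s: 10.08
tool_pos: [0.587, -0.0791, 0.3073]
tool_rot: [-180.0, -0.0, 90.3]
force: [0.3, 0.6, -0.4]
grip_width: 0.03
grasp_force: 0.0
```

```bash
python3 -c "
from h import *
o=env.get_obs();print(o['qpos'])
c=env.read_camera('wrist');cv2.imwrite('pics/w6.png',c['color'])
x,y=.541,-.098
print(pix(c,[[x,y,.045],[x,y+.115,.045],[x-.013,y+.115,.045],[x+.013,y+.115,.045],[x,y+.075,.0495],[.486,-.138,.065],[.686,-.138,.065]]).round(1))"
```

```text
[-41.75776816  13.96488287  57.0789279   84.4252065  -11.70244458
  87.9592939   15.29409586]
[[224.  169.5]
 [222.1  94.8]
 [213.5  94.8]
 [230.8  94.8]
 [222.5 122.2]
 [188.9 196.7]
 [314.2 197.3]]
```

View pics/w6.png

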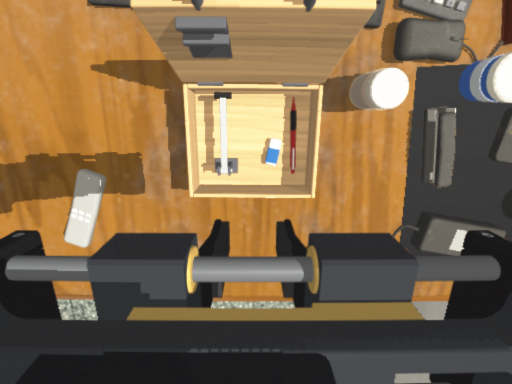

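The wrist view shows the stay bar from its tip at (222,95) to the bracket at (227,166). That agrees with the given geometry to about 1.5 mm. I'll move over the bar and go down.

Emit:
move_tool(
  deltas=[
    [0.02,-0.025,0.02,0,0.03],
    [0.041,-0.045,0.04,0,0.03],
    [0.041,-0.045,0.08,0,0.03],
    [0.041,-0.045,0.12,0,0.03],
    [0.041,-0.045,0.16,0,0.03],
    [0.041,-0.045,0.19,0,0.03],
    [0.041,-0.045,0.21,0,0.03],
    [0.041,-0.045,0.21,0,0.03],
  ],
)

```text
time_s: 10.8
tool_pos: [0.5382, -0.0392, 0.0934]
tool_rot: [-179.5, 0.1, 90.2]
force: [-0.5, 0.0, -0.2]
grip_width: 0.0303
grasp_force: 0.0
```

Emit:
move_tool(
  deltas=[
    [0,0,0.02,0,0.03],
    [0,0,0.04,0,0.03],
    [0,0,0.055,0,0.03],
    [0,0,0.065,0,0.03],
    [0,0,0.069,0,0.03],
    [0,0,0.069,0,0.03],
  ],
)

```text
time_s: 11.3
tool_pos: [0.5421, -0.0398, 0.0289]
tool_rot: [-180.0, 0.0, 90.1]
force: [0.2, 1.0, 0.6]
grip_width: 0.0304
grasp_force: 0.0
```

```bash
python3 -c "
from h import *
c=env.read_camera('scene');cv2.imwrite('pics/s7.png',cv2.resize(c['color'][60:250,130:330],None,fx=3,fy=3))"
```

```text
(no output)
```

View pics/s7.png

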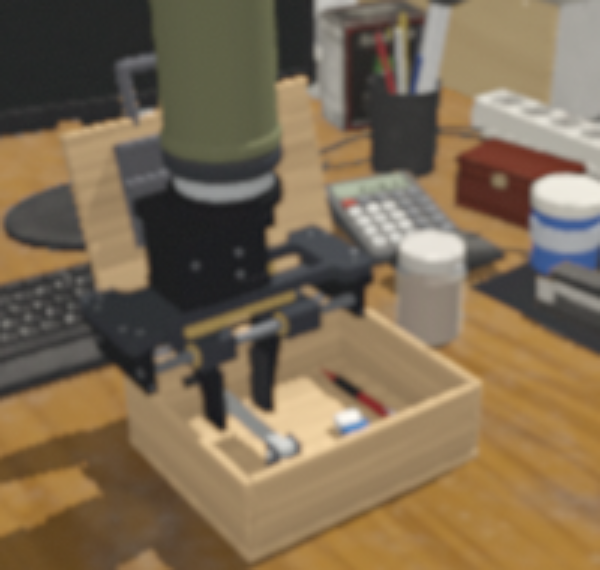

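The view shows the fingers straddling the bar, with tips at about (215,422) and (262,405). Closing lightly.

Emit:
move_tool(
  deltas=[
    [0,0,0,0,0],
    [0,0,0,0,0],
    [0,0,0,0,0],
    [0,0,0,0,0],
    [0,0,0,0,0],
    [0,0,0,0,0],
  ],
  grip_n=8,
)

```text
time_s: 11.85
tool_pos: [0.5414, -0.0398, 0.029]
tool_rot: [-179.9, -0.0, 90.0]
force: [-3.2, 0.4, 6.4]
grip_width: 0.0097
grasp_force: 8.0
```

Emit:
move_tool(
  deltas=[
    [-0.0003,0,-0.0058,0,0],
    [-0.0012,0,-0.0115,0,0],
    [-0.0046,0,-0.0226,0,0],
    [-0.0101,0,-0.0327,0,0],
    [-0.0101,0,-0.0327,0,0],
  ],
)

```text
time_s: 12.27
tool_pos: [0.5414, -0.0509, 0.0635]
tool_rot: [-180.0, -0.1, 89.9]
force: [-3.4, 2.1, 1.9]
grip_width: 0.0101
grasp_force: 8.0
```

Emit:
move_tool(
  deltas=[
    [-0.0035,0,-0.0047,0,0],
    [-0.0075,0,-0.0089,0,0],
    [-0.0115,0,-0.0122,0,0],
    [-0.0151,0,-0.0151,0,0],
    [-0.0151,0,-0.0151,0,0],
  ],
)

```text
time_s: 12.68
tool_pos: [0.5413, -0.0656, 0.0775]
tool_rot: [-179.9, -0.1, 90.0]
force: [-4.6, 3.1, 3.3]
grip_width: 0.0099
grasp_force: 8.0
```

```bash
python3 -c "
from h import *
o=env.get_obs();print(o['force'],o['tool_pos'])
c=env.read_camera('wrist');im=c['color'].astype(int);cv2.imwrite('pics/w8.png',c['color'])
c2=env.read_camera('scene');cv2.imwrite('pics/s8.png',c2['color'])
for a in(.6,.8,.9,1.0,1.1):
  P=[[.542+e,-.098+.115*np.cos(a),.045+.115*np.sin(a)] for e in(-.013,0,.013)]; print(a,pix(c,P).round().tolist(),pix(c2,P).round().tolist())
"
```

```text
[-4.5606614   3.14748474  3.25002065] [ 0.54131037 -0.06563221  0.077471  ]
0.6 [[228.0, 142.0], [253.0, 142.0], [279.0, 142.0]] [[193.0, 166.0], [198.0, 164.0], [204.0, 162.0]]
0.8 [[225.0, 179.0], [253.0, 179.0], [281.0, 179.0]] [[196.0, 161.0], [201.0, 159.0], [207.0, 157.0]]
0.9 [[224.0, 202.0], [253.0, 201.0], [282.0, 201.0]] [[198.0, 159.0], [203.0, 158.0], [209.0, 156.0]]
1.0 [[223.0, 227.0], [253.0, 227.0], [283.0, 227.0]] [[200.0, 158.0], [206.0, 156.0], [211.0, 155.0]]
1.1 [[223.0, 254.0], [253.0, 254.0], [284.0, 254.0]] [[202.0, 158.0], [208.0, 156.0], [213.0, 154.0]]
```

```bash
python3 -c "
import cv2
im=cv2.imread('pics/w8.png')
for r in range(120,260,5): print(r,[im[r,c].tolist() for c in (212,228,253,278,294)])"
```

```text
120 [[153, 222, 249], [153, 222, 250], [154, 222, 249], [154, 222, 249], [146, 214, 245]]
125 [[166, 234, 253], [169, 235, 253], [170, 236, 253], [170, 237, 254], [172, 237, 254]]
130 [[162, 230, 252], [162, 230, 252], [163, 230, 252], [163, 230, 252], [164, 231, 252]]
135 [[164, 231, 252], [163, 231, 252], [163, 230, 252], [157, 226, 251], [159, 227, 251]]
140 [[174, 240, 254], [175, 241, 254], [177, 241, 254], [176, 241, 254], [176, 240, 254]]
145 [[163, 231, 252], [163, 231, 252], [162, 231, 252], [164, 232, 252], [164, 232, 253]]
150 [[160, 228, 252], [160, 228, 251], [158, 227, 251], [159, 227, 251], [161, 227, 251]]
155 [[159, 227, 251], [159, 228, 251], [161, 228, 252], [160, 229, 252], [161, 230, 252]]
160 [[172, 237, 254], [171, 237, 254], [172, 238, 254], [163, 230, 252], [164, 230, 252]]
165 [[172, 238, 254], [173, 238, 254], [173, 239, 254], [172, 238, 254], [172, 238, 254]]
170 [[173, 238, 254], [171, 238, 254], [170, 237, 254], [169, 237, 254], [170, 237, 253]]
175 [[97, 141, 176], [166, 233, 253], [169, 235, 253], [170, 237, 254], [173, 238, 254]]
180 [[100, 144, 179],
[... 617 characters left out ...]
, 134], [145, 213, 245], [153, 221, 249]]
220 [[95, 138, 172], [158, 227, 251], [121, 129, 129], [161, 229, 252], [161, 229, 252]]
225 [[89, 130, 163], [90, 129, 162], [122, 130, 129], [152, 221, 248], [153, 221, 249]]
230 [[99, 144, 180], [89, 130, 162], [122, 128, 128], [165, 232, 253], [154, 224, 250]]
235 [[41, 39, 39], [35, 41, 50], [122, 128, 128], [112, 163, 203], [44, 43, 41]]
240 [[41, 40, 39], [25, 26, 24], [121, 127, 127], [26, 24, 23], [45, 43, 41]]
245 [[44, 43, 40], [26, 25, 24], [121, 129, 127], [25, 23, 25], [44, 43, 40]]
250 [[45, 43, 41], [29, 36, 41], [122, 129, 130], [45, 76, 93], [42, 41, 38]]
255 [[43, 43, 40], [33, 42, 46], [135, 160, 180], [57, 97, 118], [43, 42, 39]]
```

Emit:
move_tool(
  deltas=[
    [-0.0028,0,-0.002,0,0],
    [-0.0028,0,-0.002,0,0],
    [-0.0028,0,-0.002,0,0],
  ],
)

```text
time_s: 13.03
tool_pos: [0.5413, -0.0681, 0.0791]
tool_rot: [-179.9, -0.1, 90.0]
force: [-5.2, 3.0, 3.6]
grip_width: 0.0097
grasp_force: 8.0
```

Emit:
move_tool(
  deltas=[
    [0,0,0,0,0.03],
    [0,0,0,0,0.03],
    [0,0,0,0,0.03],
    [0,0,0,0,0.03],
    [0,0,0,0,0.03],
  ],
)

```text
time_s: 13.45
tool_pos: [0.5424, -0.0685, 0.0788]
tool_rot: [179.9, 0.0, 90.0]
force: [-0.3, 0.1, -0.3]
grip_width: 0.0284
grasp_force: 0.0
```

```bash
python3 -c "
from h import *
o=env.get_obs();print(o['force'],o['tool_pos'])
c=env.read_camera('wrist');im=c['color'].astype(int)
for col in(232,253,274):
  d=[r for r in range(150,234) if im[r,col].max()<75]; print(col,d[0] if d else 0,d[-1] if d else 0)
for a in(.85,.9,.95,1.0,1.05):
  P=[[.542,-.098+.115*np.cos(a),.045+.115*np.sin(a)]]; print(a,pix(c,P).round().tolist())
"
```

```text
[-0.2675298   0.14460912 -0.34370011] [ 0.54241536 -0.06848906  0.07875064]
232 198 230
253 198 218
274 198 217
0.85 [[251.0, 183.0]]
0.9 [[251.0, 195.0]]
0.95 [[251.0, 207.0]]
1.0 [[251.0, 220.0]]
1.05 [[251.0, 233.0]]
```

Emit:
move_tool(
  deltas=[
    [0,0,-0.03,0,0.03],
    [0,0,-0.06,0,0.03],
    [0,0,-0.1,0,0.03],
    [0,0,-0.14,0,0.03],
    [0,0,-0.18,0,0.03],
    [0,0,-0.21,0,0.03],
    [-0.01,0,-0.23,0,0.03],
    [-0.02,0,-0.23,0,0.03],
  ],
)

```text
time_s: 14.17
tool_pos: [0.5444, -0.0882, 0.3132]
tool_rot: [179.5, -0.0, 90.1]
force: [-0.4, -0.8, -0.5]
grip_width: 0.0302
grasp_force: 0.0
```

Emit:
move_tool(
  deltas=[
    [0,0,0,-7,0.03],
    [0,0,0,-14,0.03],
    [0,0,0,-21,0.03],
    [0,0,0,-28,0.03],
    [0,0,0,-35,0.03],
    [0,0,0,-42,0.03],
    [0,0,0,-49,0.03],
    [0,0,0,-56,0.03],
  ],
)

```text
time_s: 14.83
tool_pos: [0.5416, -0.0885, 0.3076]
tool_rot: [-180.0, -0.0, 146.3]
force: [0.1, -1.0, 0.1]
grip_width: 0.0301
grasp_force: 0.0
```

Emit:
move_tool(
  deltas=[
    [0,0,0,-7,0.03],
    [0,0,0,-14,0.03],
    [0,0,0,-21,0.03],
    [0,0,0,-28,0.03],
    [0,0,0,-34,0.03],
    [0,0,0,-34,0.03],
    [0,0,0,-34,0.03],
  ],
)

```text
time_s: 15.42
tool_pos: [0.5416, -0.0884, 0.3079]
tool_rot: [-180.0, -0.0, 179.8]
force: [-0.2, -0.2, 0.1]
grip_width: 0.0301
grasp_force: 0.0
```

```bash
python3 - <<'E'
from h import *
o=env.get_obs();print(o['qpos'],o['tool_rot'],o['tool_pos'])
c=env.read_camera('top');im=c['color'];cv2.imwrite('pics/t9.png',im)
a=1.85;y=.032-.204*np.cos(a)+.0045*np.sin(a);z=.065+.204*np.sin(a)
print(y,z,pix(c,[[.541,y,z],[.586,y,z],[.631,y,z]]))
c=env.read_camera('scene');cv2.imwrite('pics/s9.png',c['color'])
for a in (1.75,1.8,1.85):
  y=.0315-.204*np.cos(a)+.0045*np.sin(a);z=.065+.204*np.sin(a)+.0045*np.cos(a)
  p=pix(c,[[.541,y,z],[.631,y,z]]);print(a,p.round(1).tolist())
g=c['color'].max(2).astype(int)
for col in (185,195): print(g[60:110,col].tolist())
E
```

```text
[-42.23902423   4.8923777   52.56314411  90.24238722  -3.87292778
  86.82163799 100.23333269] [-1.79990421e+02 -3.74966292e-02  1.79792752e+02] [ 0.54163887 -0.08839001  0.30786027]
0.09254614876558948 0.26110014140696114 [[143.39700658 197.8781549 ]
 [143.90273318 168.95296695]
 [144.53138258 140.69222041]]
1.75 [[173.6, 82.8], [211.1, 74.7]]
1.8 [[171.4, 82.6], [208.7, 74.6]]
1.85 [[169.4, 82.7], [206.4, 74.8]]
[36, 37, 36, 35, 35, 37, 36, 36, 35, 36, 37, 36, 37, 36, 37, 40, 62, 92, 107, 96, 79, 63, 46, 37, 36, 37, 36, 35, 39, 44, 48, 44, 42, 40, 56, 118, 175, 193, 182, 172, 173, 175, 174, 160, 127, 96, 83, 79, 80, 81]
[36, 37, 38, 37, 37, 37, 35, 36, 36, 37, 36, 37, 35, 44, 72, 100, 108, 95, 77, 62, 46, 36, 37, 36, 36, 36, 37, 46, 53, 46, 38, 38, 67, 143, 190, 189, 176, 172, 174, 175, 173, 170, 169, 170, 169, 168, 172, 174, 173, 171]
```

Emit:
move_tool(
  deltas=[
    [-0.01,0.035,0,0,0.03],
    [-0.02,0.07,0,0,0.03],
    [-0.03,0.105,0,0,0.03],
    [-0.04,0.14,0,0,0.03],
    [-0.045,0.165,0,0,0.03],
    [-0.045,0.178,0,0,0.03],
    [-0.045,0.178,0,0,0.03],
    [-0.045,0.178,0,0,0.03],
  ],
)

```text
time_s: 16.18
tool_pos: [0.5866, 0.0889, 0.3083]
tool_rot: [-179.9, -0.0, 179.9]
force: [0.3, -0.9, -0.2]
grip_width: 0.0299
grasp_force: 0.0
```

Emit:
move_tool(
  deltas=[
    [0,0,0.025,0,0.03],
    [0,0,0.05,0,0.03],
    [0,0,0.065,0,0.03],
    [0,0,0.07,0,0.03],
    [0,0,0.07,0,0.03],
  ],
)

```text
time_s: 16.6
tool_pos: [0.5861, 0.0872, 0.2378]
tool_rot: [-180.0, -0.1, 179.8]
force: [-0.1, 0.5, 0.9]
grip_width: 0.03
grasp_force: 0.0
```

Emit:
move_tool(
  deltas=[
    [0,0,0,0,0],
    [0,0,0,0,0],
    [0,0,0,0,0],
    [0,0,0,0,0],
    [0,0,0,0,0],
    [0,0,0,0,0],
  ],
  grip_n=10,
)

```text
time_s: 17.1
tool_pos: [0.5874, 0.0906, 0.2393]
tool_rot: [179.9, 0.1, -180.0]
force: [0.4, 0.8, 3.8]
grip_width: 0.0096
grasp_force: 10.0
```

Emit:
move_tool(
  deltas=[
    [0,-0.0098,-0.004,0,0],
    [0,-0.0297,-0.0085,0,0],
    [0,-0.05,-0.011,0,0],
    [0,-0.0704,-0.011,0,0],
    [0,-0.0908,-0.009,0,0],
    [0,-0.1108,-0.005,0,0],
    [0,-0.1302,0.001,0,0],
    [0,-0.1302,0.001,0,0],
  ],
)

```text
time_s: 17.77
tool_pos: [0.5865, -0.0458, 0.2364]
tool_rot: [-179.9, 0.1, 179.6]
force: [2.2, -0.9, 0.5]
grip_width: 0.0094
grasp_force: 10.0
```

Emit:
move_tool(
  deltas=[
    [0,-0.0093,0.004,0,0],
    [0,-0.0186,0.0085,0,0],
    [0,-0.0265,0.013,0,0],
    [0,-0.0345,0.0177,0,0],
    [0,-0.0345,0.0177,0,0],
    [0,-0.0345,0.0177,0,0],
  ],
)

```text
time_s: 18.27
tool_pos: [0.5865, -0.0764, 0.2199]
tool_rot: [-179.9, -0.0, 179.9]
force: [-2.5, -4.2, 5.9]
grip_width: 0.0093
grasp_force: 10.0
```

Emit:
move_tool(
  deltas=[
    [0,0,0,0,0],
  ],
)

```text
time_s: 18.35
tool_pos: [0.5865, -0.0759, 0.2203]
tool_rot: [-179.9, -0.0, 180.0]
force: [-2.6, -5.0, 6.0]
grip_width: 0.0094
grasp_force: 10.0
```

Emit:
move_tool(
  deltas=[
    [0,-0.0045,0.0022,0,0],
    [0,-0.008,0.0042,0,0],
    [0,-0.0115,0.0063,0,0],
    [0,-0.015,0.0085,0,0],
    [0,-0.015,0.0085,0,0],
    [0,-0.015,0.0085,0,0],
  ],
)

```text
time_s: 18.85
tool_pos: [0.5865, -0.0895, 0.2108]
tool_rot: [180.0, -0.1, 180.0]
force: [-2.4, -1.8, 2.4]
grip_width: 0.0096
grasp_force: 10.0
```

```bash
python3 - <<'E'
from h import *
c=env.read_camera('scene');cv2.imwrite('pics/s10.png',c['color'])
for a in (.84,.88,.92,.96):
  y=.0315-.204*np.cos(a)+.0045*np.sin(a);z=.065+.204*np.sin(a)+.0045*np.cos(a)
  print(a,pix(c,[[.541,y,z],[.631,y,z]]).round(1).tolist())
E
```

```text
0.84 [[221.3, 132.2], [260.5, 120.2]]
0.88 [[219.3, 128.4], [258.5, 116.7]]
0.92 [[217.2, 124.7], [256.5, 113.2]]
0.96 [[215.1, 121.1], [254.4, 109.9]]
```

Emit:
move_tool(
  deltas=[
    [0,-0.0016,0.0013,0,0],
    [0,-0.0032,0.0025,0,0],
    [0,-0.0032,0.0025,0,0],
    [0,-0.0032,0.0025,0,0],
  ],
)

```text
time_s: 19.23
tool_pos: [0.5866, -0.0926, 0.2084]
tool_rot: [180.0, -0.0, -180.0]
force: [-4.2, -0.7, 2.1]
grip_width: 0.0098
grasp_force: 10.0
```

Emit:
move_tool(
  deltas=[
    [0,-0.0016,0.0013,0,0],
    [0,-0.0032,0.0026,0,0],
    [0,-0.0032,0.0026,0,0],
    [0,-0.0032,0.0026,0,0],
  ],
)

```text
time_s: 19.57
tool_pos: [0.5865, -0.096, 0.2057]
tool_rot: [180.0, -0.0, 180.0]
force: [-5.0, -0.5, 1.6]
grip_width: 0.0096
grasp_force: 10.0
```

Emit:
move_tool(
  deltas=[
    [0,-0.0016,0.0013,0,0],
    [0,-0.0032,0.0027,0,0],
    [0,-0.0032,0.0027,0,0],
    [0,-0.0032,0.0027,0,0],
  ],
)

```text
time_s: 19.9
tool_pos: [0.5865, -0.0991, 0.2031]
tool_rot: [180.0, -0.0, -180.0]
force: [-4.6, -0.9, 1.1]
grip_width: 0.0093
grasp_force: 10.0
```

Emit:
move_tool(
  deltas=[
    [0,-0.001,0.0009,0,0],
    [0,-0.002,0.0017,0,0],
    [0,-0.002,0.0017,0,0],
    [0,-0.002,0.0017,0,0],
  ],
)

```text
time_s: 20.23
tool_pos: [0.5866, -0.101, 0.2015]
tool_rot: [180.0, -0.0, -180.0]
force: [-5.8, -1.0, -0.3]
grip_width: 0.0094
grasp_force: 10.0
```

```bash
python3 - <<'E'
from h import *
c=env.read_camera('scene');cv2.imwrite('pics/s11.png',c['color'])
g=c['color'].max(2).astype(int)
for col in (225,232): print(g[105:150,col].tolist())
c=env.read_camera('wrist');cv2.imwrite('pics/w11.png',c['color'])
E
```

```text
[175, 176, 175, 176, 179, 174, 151, 129, 142, 132, 126, 152, 170, 170, 160, 148, 152, 163, 169, 170, 172, 172, 162, 131, 94, 84, 83, 80, 83, 149, 206, 225, 225, 213, 186, 157, 145, 140, 135, 126, 116, 108, 112, 125, 136]
[81, 89, 97, 105, 112, 112, 94, 92, 119, 137, 134, 115, 126, 149, 160, 164, 157, 134, 129, 143, 142, 116, 88, 84, 82, 78, 104, 163, 207, 223, 224, 212, 184, 155, 144, 143, 143, 142, 141, 138, 136, 137, 140, 144, 145]
```

Emit:
move_tool(
  deltas=[
    [0,-0.0008,0.0007,0,0],
    [0,-0.0015,0.0013,0,0],
    [0,-0.0015,0.0013,0,0],
    [0,-0.0015,0.0013,0,0],
  ],
)

```text
time_s: 20.67
tool_pos: [0.5866, -0.1019, 0.2006]
tool_rot: [179.9, -0.0, -180.0]
force: [-6.0, 1.1, 2.6]
grip_width: 0.0095
grasp_force: 10.0
```

```bash
python3 - <<'E'
from h import *
c=env.read_camera('scene');im=c['color'];cv2.imwrite('pics/s12.png',im)
for a in (.95,1.05,1.15,1.3):
  P=[[.542,-.098+r*np.cos(a),.045+r*np.sin(a)] for r in(0,.05,.08,.1,.115)]; print(a,pix(c,P).round(1).tolist())
f=im.astype(int); 
for r in range(145,192,3): print(r,''.join('#' if np.ptp(f[r,k])<22 and f[r,k].max()>70 else ('D' if f[r,k].max()<70 else '.') for k in range(180,245)))
E
```

```text
0.95 [[224.1, 209.4], [215.6, 186.7], [210.4, 173.0], [207.0, 163.8], [204.4, 156.9]]
1.05 [[224.1, 209.4], [216.6, 186.5], [212.1, 172.5], [209.0, 163.1], [206.7, 156.0]]
1.15 [[224.1, 209.4], [217.8, 186.5], [213.9, 172.4], [211.2, 162.9], [209.2, 155.7]]
1.3 [[224.1, 209.4], [219.6, 186.9], [216.8, 173.0], [214.9, 163.5], [213.5, 156.2]]
145 ########DD##..........................#######....................
148 #DDDDDD#.....................###############.....................
151 DD#.D#..................#################........................
154 ####..................################...........................
157 ##.................##############................................
160 .................########...######...............................
163 .............................######..............................
166 ..............................######.............................
169 ...............................#####.............................
172 ................................#####............................
175 ................................######...........................
178 .................................######..........................
181 ..................................#####..........................
184 ...................................#####.........................
187 ....................................#####.....................DDD
190 ....................................######.......................
```

The stay matches 1.15 and the lid about 0.845, and the lid now carries its own weight on the stay. Releasing and backing off upward.

Emit:
move_tool(
  deltas=[
    [0,0,0,0,0.014],
    [0,0,0,0,0.018],
    [0,0,0,0,0.02],
    [0,0,0,0,0.02],
    [0,0,0,0,0.02],
  ],
)

```text
time_s: 21.13
tool_pos: [0.5875, -0.1026, 0.2006]
tool_rot: [180.0, 0.1, -180.0]
force: [0.2, -0.1, -0.0]
grip_width: 0.0194
grasp_force: 0.0
```

```bash
python3 - <<'E'
from h import *
c=env.read_camera('scene');g=c['color'].max(2).astype(int)
for col in (225,232): print(g[120:142,col].tolist())
E
```

```text
[148, 152, 162, 168, 170, 172, 173, 170, 150, 114, 86, 83, 81, 76, 101, 166, 210, 224, 217, 196, 166, 148]
[136, 133, 122, 122, 129, 128, 116, 97, 88, 88, 81, 94, 151, 201, 222, 226, 220, 198, 166, 147, 143, 142]
```

Emit:
move_tool(
  deltas=[
    [0,0,-0.005,0,0.02],
    [0,0,-0.015,0,0.02],
    [0,0,-0.03,0,0.02],
    [0,0,-0.05,0,0.02],
    [0,-0.02,-0.08,0,0.02],
    [0,-0.05,-0.11,0,0.02],
    [0,-0.08,-0.12,0,0.02],
    [0,-0.08,-0.12,0,0.02],
  ],
)

```text
time_s: 21.85
tool_pos: [0.5862, -0.1917, 0.3255]
tool_rot: [-179.6, 0.4, 179.4]
force: [-1.1, -0.6, 0.4]
grip_width: 0.02
grasp_force: 0.0
```

```bash
python3 - <<'E'
from h import *
c=env.read_camera('scene');im=c['color'];cv2.imwrite('pics/s13.png',im)
f=im.astype(int);g=f.max(2)
for col in (225,232): print(g[120:142,col].tolist())
for r in range(145,192,6): print(r,''.join('#' if np.ptp(f[r,k])<22 and f[r,k].max()>70 else ('D' if f[r,k].max()<70 else '.') for k in range(180,245)))
for a in (.73,.84):
  y=.0315-.204*np.cos(a)+.0045*np.sin(a);z=.065+.204*np.sin(a)+.0045*np.cos(a)
  print(a,pix(c,[[.541,y,z],[.631,y,z]]).round(1).tolist())
print(env.get_obs()['force'])
E
```

```text
[144, 148, 158, 164, 166, 167, 168, 167, 155, 136, 121, 109, 90, 75, 96, 161, 206, 219, 214, 194, 164, 143]
[168, 162, 143, 135, 149, 156, 148, 133, 120, 105, 87, 90, 146, 196, 217, 221, 215, 193, 162, 142, 138, 139]
145 ########DD............................#######....................
151 DDDDD#..................#################........................
157 D#.................##############................................
163 .............................######..............................
169 ...............................#####.............................
175 ................................######...........................
181 ..................................#####..........................
187 ....................................#####.....................DDD
0.73 [[226.6, 143.2], [265.6, 130.5]]
0.84 [[221.3, 132.2], [260.5, 120.2]]
[-0.02574996  0.98913849  0.11470609]
```

The lid did not move after release: the bar is still at rows 130–133, which fits 0.84 and not the 0.73 of the lower step. The stay is still at 1.15, so I'm handing in.

```bash
python3 -c "
from cell import env
print(env.sign_off())"
```

```text
the job is handed in; nothing more can be done
None
```

The lid is propped on the stay's upper step (lid about 0.84 rad and stay about 1.15 rad, measured from the images), released with the robot clear and handed in at about 22 s; I never touched the marker or eraser, though I didn't re-check them at the end.

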